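Ease the cheese press by one notch

TASK

Ease the cheese press by one notch, by pushing with the fingertips, lifting nothing off the counter: push the pawl's red ball outward so that the pawl lifts out of the ratchet wheel and stays thrown back, then push one of the upright black pegs to turn the wheel backward (anticlockwise from above) by one notch, an eighth of a turn. Then push the red ball back so that the pawl drops fully home into that next notch. Do not tighten the press, do not turn it back further than one notch, and leave the things around it alone.

Things in the scene. Friction and masses are not known exactly. Their poses are not given: they have to be found in the camera images.
- press: Tabletop cheese press, fixed. Origin: underside centre of its wooden base (150 mm in x, 200 mm in y, 18 mm high). Two steel posts carry a wooden beam along y (56 mm wide, y = -100 to +125 mm, top at z = 150 mm). A flat ratchet wheel lies on the beam; the pawl stands at the beam's +y end. A steel mould is under the beam. Nothing on it is above z = 230 mm.
- wheel_centre (a point): Point on the wheel's upright axis, at press x = y = 0, z = 172 mm (flat top of the teeth). Aluminium wheel, radius 64 mm, with 8 notches cut into its rim from above, 45 degrees apart, 14 mm deep, about 22 mm wide. The screw end in its middle (18 mm thick) reaches z = 190 mm.
- press_wheel (a joint): Wheel turn in rad, growing backward (anticlockwise from above, easing the press). Starts within 0.06 of 0, the pawl in a notch; the next notch is at 0.785, and the pawl drops in when the wheel is within 0.1 of that. Stiff, stays where left; about 3 N at a peg turns it. With the pawl down the teeth block it from turning backward.
- front_peg (a point): Top centre of one of the wheel's four upright black pegs. All are 14 mm thick, stand 44 mm above the wheel (z = 172 to 216 mm), 45 mm from its axis, 90 degrees apart. With the wheel at 0 they stand 45 degrees off the press's x and y axes, this one towards -x and -y; one notch backward brings it to -y.
- pawl_ball (a point): Centre of the red ball (20 mm) on the pawl's 8 mm steel stem, 47 mm from the hinge pin, which lies along press x at y = 100, z = 176 mm. Pawl down: ball at x = 0, y = 82, z = 219 mm of the press; thrown back: y = 128, z = 213 mm. Below it the red arm (10 mm wide, top at z = 183 mm when down) runs from the pin to the nose at the wheel's rim.
- press_pawl (a joint): Pawl angle in rad: 0 = down, nose fully in a notch; over 0.35 = nose above the teeth; 1.05 = thrown back on its stop. Grows as the ball is pushed outward (press +y, away from the wheel). Weighted: pushed beyond 0.6 it falls back on the stop and stays there; short of that it falls down to the wheel. Under 1 N moves it.
- garlic: Loose garlic bulb, 60 mm wide, 59 mm high, origin at its underside; leave alone.
- cork_1: Loose bottle cork standing on end, 24 mm thick, 40 mm high, origin at its underside; leave alone.
- salt_shaker: Loose salt shaker, 44 mm wide, 90 mm high, origin at its underside; leave alone.
- ramekin_1: Loose white ramekin upside down, 72 mm wide, 41 mm high, origin at its underside; leave alone.
- coffee_mug: Loose spotted mug, 82 x 114 x 91 mm, origin at its underside; leave alone.

How it is judged:
By the outcome, as a careful person would: the job done as asked, in the order asked, and still so for the second after the job is handed in, with the robot touching nothing.
It also fails if it takes over 48 s, if anything falls off the work surface, if the arm or the gripper's body presses on something with over 40 N, if the wrist force passes 120 N, or if a joint passes its speed limit or range.

ROBOT

A 7-joint arm with a two-finger parallel gripper is mounted at the origin on the work surface; the furniture and walls round the work are solid. World frame = base frame: x ahead of the robot, y to its left, z up, the work surface at z = 0. Lengths are in m, angles in rad, forces in N, time in s.
With the tool pointing down it reaches from about 0.35 to 0.9 m from the base axis. Payload 7.2 kg.
Tool frame: the origin (TCP) lies between the finger pads; the fingertips stand ahead of it and the grasp point (between the pads) lies 2 mm behind it (bot.tip_reach is the z of the fingertips in the tool frame, in m); z points along the fingers, y is the line along which they close (so a half turn about z gives the same grasp; the last joint's range is limited). The gripper opens to 88 mm and grips with 3 to 60 N. Pads are 20 mm wide; open, the fingers measure 115 mm over their backs; the gripper's body (75 mm by 178 mm) begins 61 mm behind the grasp point.
Start: joints at [-1.32, 0.411, -0.013, 1.596, 0.006, 1.134, -0.082], TCP at [0.196, 0.594, 0.24] pointing down, gripper open.
Joint ranges: [-2.95, 2.95], [-0.29, 1.99], [-1.47, 1.44], [0.14, 2.54], [-1.03, 4.17], [0.13, 1.85], [-2.86, 2.86]. Speed limits (rad/s): [2.39, 2.39, 3.01, 3.01, 3.14, 3.14, 3.14].

INTERFACE

Orientations are given as a rotation vector (axis times angle).
In Python, from rig import bot gives the robot as it stands. Calls block until the motion is done:
- bot.reach(position, orientation): joint-space move of the TCP to a pose.
- bot.servo_line(position, orientation=None, vel=0.15): straight line of the TCP; orientation=None keeps the orientation; vel is the mean speed in m/s.
- bot.move_j(angles): joint-space move.
- bot.gripper_to(opening): finger opening in m; the grip force is fixed at half the most; returns when the fingers have stopped.
- bot.pause(seconds).
- bot.ik(position, orientation): joint angles nearest the present ones, or None.
- bot.capture(name): name is "side" or "top"; returns the picture (400x640x3 uint8, blue, green, red); there is no depth.
- bot.get_calibration(name): a dict with "fov_y" (degrees; the focal length in pixels is half the picture's height over the tangent of half this angle, whatever the lens; pixels are square), "cx", "cy" (the principal point, pixels), "position" and "orientation" of the camera in the world. Camera axes: x right, y up, looking along -z (the intrinsics and any distortion apply to the point x, -y, -z); pixel columns grow to the right and rows downward; lengths in m; the calibration is good to about 2 mm. A picture is of the moment at which its call begins. get_calibration takes no time and is no camera call.
A pose or a line that the arm cannot do raises bot.MotionError and nothing moves.
- bot.finish_job(): hands the job in; it is judged then, once.
Trained networks look in the newest picture that a camera, given by its name, has taken for a name from the list of things; names that differ only in an ending like _2 or _b are one class to them, and where a whole thing is asked for, a point or a joint stands for the part that bears it (a point fixed in the world has none). Each returns a list of dicts, best first, with "score" (0 to 1); they miss things now and then, are a little off and sometimes report something else, mostly with a low value. They report only what shows in the picture. A call takes as long as a camera call.
- bot.cut_out(thing, camera): "region" (400x640 bool, what is visible of it).
- bot.spot_point(thing, camera): "point" ([x, y, z] in m, in world coordinates, good to about 4 mm: a listed point, or the origin of a listed thing).
Readings, each from a call of its own:
- bot.read_time_s(): time.
- bot.read_q(): joint angles.
- bot.read_joint_vel(): joint speeds.
- bot.read_joint_efforts(): joint torques, N m.
- bot.read_position(): TCP position.
- bot.read_tcp_rot(): TCP orientation.
- bot.read_force(): force on the tool from outside, world axes, zero at the start.
- bot.read_wrist_torque(): the same for the moment, N m.
- bot.read_finger_gap(): finger opening in m.
- bot.read_grasp_force(): force on a finger pad.
Only numpy, scipy, OpenCV 4.12 (cv2) and the standard library are available. Lean on these libraries where they do the work, as an engineer would, in place of code of your own. Each camera call takes 0.05 s, during which the arm holds its last target. There are 200 camera calls.

## Working session

There is one attempt and no reset: what is moved stays moved. The work goes in short steps, each a Python script; the robot and the scene stay as the last script left them, time stands still between calls to the robot, and variables do not carry over. Pictures are saved under pics/ and viewed, at most 10 in all, crops included, and the job is handed in when it is done.

```bash
mkdir -p pics; ls; python3 - <<'E'
from rig import bot
import cv2
for c in("side","top"):
    im=bot.capture(c); cv2.imwrite(f"pics/{c}0.png",im)
    print(c,bot.get_calibration(c))
    for t in("press","wheel_centre","front_peg","pawl_ball","garlic","cork_1","salt_shaker","ramekin_1","coffee_mug"):
        print(t,[(round(d["score"],2),[round(float(v),4) for v in d["point"]]) for d in bot.spot_point(t,c)[:3]])
print(bot.read_time_s(),bot.tip_reach,bot.read_position(),bot.read_tcp_rot())
E
```

```text
pics
rig.py
side {'fov_y': 42.2072961636056, 'cx': 320.97573559283177, 'cy': 197.22720841766147, 'position': array([ 0.14114709, -0.87255049,  0.91020326]), 'orientation': array([ 0.86907082, -0.14192   , -0.35066799])}
press [(0.8, [0.5354, 0.0971, 0.0002]), (0.48, [0.5346, 0.0978, 0.1694])]
wheel_centre [(0.59, [0.5371, 0.0997, 0.1706]), (0.45, [0.4949, 0.1651, 0.2196])]
front_peg [(0.57, [0.5317, 0.0541, 0.2162])]
pawl_ball [(0.64, [0.4961, 0.1653, 0.2177])]
garlic []
cork_1 [(0.57, [0.4467, 0.0103, -0.0023])]
salt_shaker [(0.68, [0.5398, 0.0987, 0.1695])]
ramekin_1 [(0.68, [0.4232, 0.2136, -0.0008])]
coffee_mug [(0.9, [0.2941, -0.2893, -0.0002])]
top {'fov_y': 45.048980451148296, 'cx': 318.7484030539087, 'cy': 194.57631531877124, 'position': array([ 0.2041501 , -0.01734944,  1.2697771 ]), 'orientation': array([ 0.17254522, -0.17245696, -1.55389398])}
press [(0.63, [0.5341, 0.0998, -0.0002])]
wheel_centre [(0.6, [0.5355, 0.0995, 0.1669])]
front_peg [(0.7, [0.5255, 0.0531, 0.215])]
pawl_ball [(0.51, [0.4921, 0.1698, 0.2221])]
garlic [(0.76, [0.3972, 0.062, 0.0004]), (0.2, [0.2927, -0.2869, 0.0006]), (0.18, [0.4918, 0.1719, 0.2202])]
cork_1 [(0.57, [0.4495, 0.0093, -0.0033])]
salt_shaker [(0.82, [0.5976, -0.0299, 0.0015])]
ramekin_1 [(0.95, [0.4159, 0.2093, 0.0014]), (0.74, [0.4495, 0.0109, -0.0022]), (0.4, [0.533, 0.101, -0.0009])]
coffee_mug [(0.97, [0.2896, -0.2878, 0.0013]), (0.42, [0.5339, 0.0976, 0.1716]), (0.23, [0.5338, 0.1019, 0.0004])]
1.0 0.017 [0.19590029 0.59352011 0.2396524 ] [-4.98668345e-01 -3.10174614e+00 -3.96073288e-05]
```

View pics/side0.png

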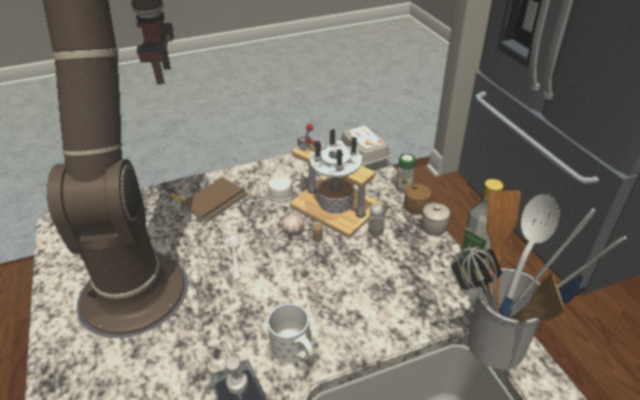

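View pics/top0.png

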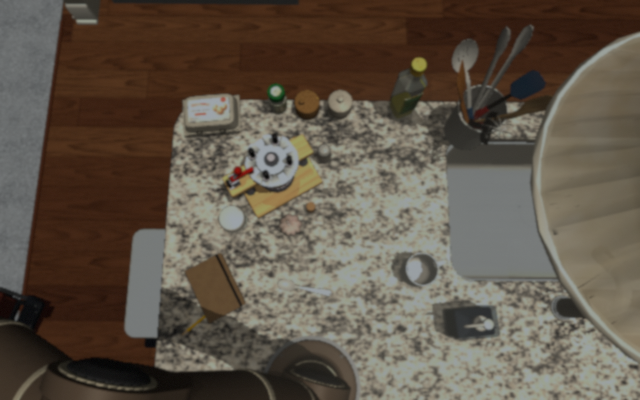

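The top view shows the press at about (270,165), with the red ball near (238,173). Its beam points to the left and toward the robot, with the ramekin, garlic, cork and salt shaker below and around it. I'll refine the pose by overlaying the press model on zoomed crops.

```bash
cat > h.py <<'E'
import numpy as np, cv2
from scipy.spatial.transform import Rotation as R
from rig import bot
def project(P,cam):
    c=bot.get_calibration(cam); f=200/np.tan(np.radians(c["fov_y"])/2)
    p=R.from_rotvec(c["orientation"]).inv().apply(np.atleast_2d(P)-c["position"])
    return np.c_[c["cx"]+f*p[:,0]/-p[:,2], c["cy"]-f*p[:,1]/-p[:,2]]
def world(p,pose):  # press frame (m) -> world; pose=(x,y,yaw)
    p=np.atleast_2d(p).astype(float)
    return R.from_euler('z',pose[2]).apply(p)+[pose[0],pose[1],0]
def peg(w,z=.216):
    a=np.radians([225,315,45,135])+w
    return np.c_[.045*np.cos(a),.045*np.sin(a),np.full(4,z)]
def overlay(im,cam,pose,w,ball,name,s=6,half=(62,48)):
    c=project(world([0,0,.19],pose),cam)[0].astype(int)
    x0,y0=c[0]-half[0],c[1]-half[1]
    o=cv2.resize(im[y0:y0+2*half[1],x0:x0+2*half[0]],None,fx=s,fy=s,interpolation=cv2.INTER_CUBIC)
    def d(P,col):
        for u in project(world(P,pose),cam): cv2.circle(o,tuple(int(v) for v in (u+.5-[x0,y0])*s),3,col,-1)
    d(peg(w),(0,255,0)); d(peg(w,.172),(255,255,0)); d(ball,(255,0,255)); d([0,0,.19],(0,255,255))
    d([[.075*i,.1*j,.018] for i in(-1,1) for j in(-1,1)],(255,0,0)); d([[.028*i,y,.15] for i in(-1,1) for y in(-.1,.125)],(0,128,255))
    cv2.imwrite(name,o)
E
python3 - <<'E'
from h import *
pose=(.5355,.0990,np.radians(31)); 
for c in("side","top"): overlay(cv2.imread(f"pics/{c}0.png"),c,pose,0.05,[0,.082,.219],f"pics/{c}1.png")
E
```

```text
(no output)
```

View pics/top1.png

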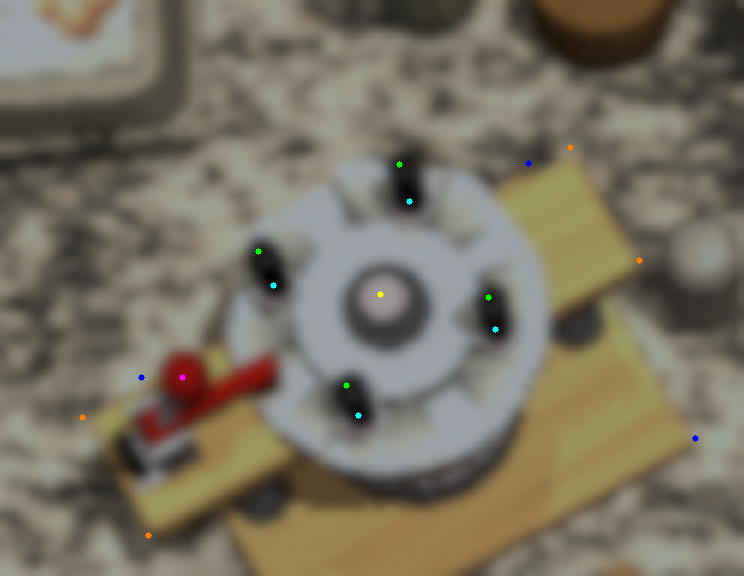

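View pics/side1.png

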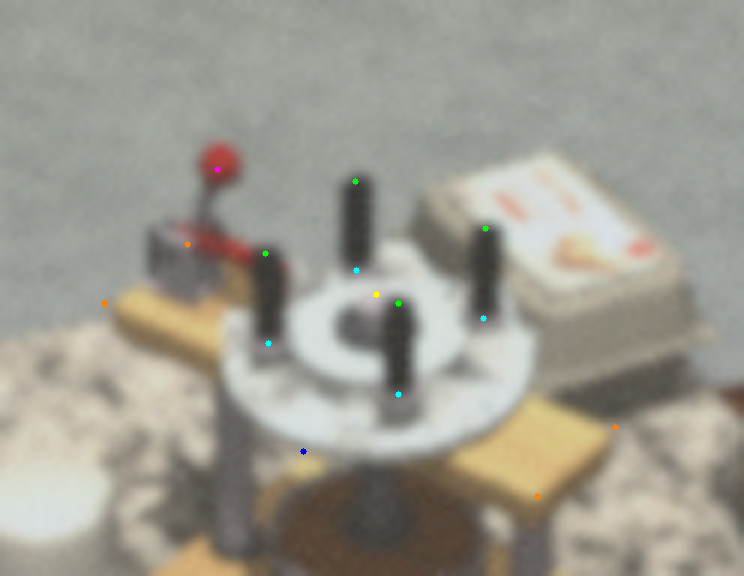

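The overlay fits both views to within about 1 px. In the top crop the pegs, ball (182,377) and beam corners all line up, and in the side crop the peg tops do too. Next I'll fit the pegs numerically, then throw the pawl back.

```bash
cat >> h.py <<'E'
from scipy.optimize import minimize
def fit_pegs(ims,p0,fixed_xy=False):
    """darkness of the four peg bodies in the pictures -> x,y,psi (=yaw+wheel)"""
    g={c:cv2.GaussianBlur(cv2.cvtColor(i,cv2.COLOR_BGR2GRAY).astype(np.float32),(0,0),1) for c,i in ims.items()}
    def cost(q):
        p=np.r_[p0[:2],q] if fixed_xy else q
        P=world(np.vstack([peg(0,z) for z in np.linspace(.178,.212,8)]),p)
        return sum(cv2.remap(im,*[v.astype(np.float32) for v in project(P,c).T],cv2.INTER_CUBIC).mean() for c,im in g.items())
    s=[np.array(p0[2:])+d for d in(0,.15,-.15)] if fixed_xy else [np.array(p0)]
    rs=[minimize(cost,x,method="Nelder-Mead",options=dict(initial_simplex=[x]+[x+e for e in np.diag([.004,.004,.06][-len(x):])])) for x in s]
    r=min(rs,key=lambda r:r.fun); return r.x,r.fun
TOOLZ=np.array([0,0,-1.])
def down(a):  # tool down, tool x along world angle a
    x=np.array([np.cos(a),np.sin(a),0]); return R.from_matrix(np.c_[x,np.cross(TOOLZ,x),TOOLZ]).as_rotvec()
def tip(p,pose): # TCP for fingertips at press point p
    return world(p,pose)[0]+[0,0,bot.tip_reach]
E
python3 - <<'E'
from h import *
ims={c:cv2.imread(f"pics/{c}0.png") for c in("side","top")}
p0=(.5355,.099,np.radians(31)+.05)
print(fit_pegs(ims,p0)); 
for c in ims: print(c,fit_pegs({c:ims[c]},p0))
# beam/ball yaw: red ball centroid
for c in ims:
    print(c,project(world([0,.082,.219],(.5355,.099,np.radians(31))),c))
    for d in bot.spot_point("pawl_ball",c)[:1]+bot.spot_point("wheel_centre",c)[:1]: print(d)
pose=(.5355,.099,np.radians(31))
for off in(0,np.pi/2,np.pi,-np.pi/2):
    q=bot.ik(tip([0,.05,.212],pose),down(pose[2]+np.pi/2+off)); print(off,q)
E
```

```text
(array([0.53480488, 0.0983897 , 0.58592014]), np.float64(96.54381561279297))
side (array([0.53552431, 0.0986583 , 0.58019702]), np.float64(67.92335510253906))
top (array([0.53367492, 0.09816802, 0.58690206]), np.float64(27.657739639282227))
side [[308.79583393 127.73907156]]
{'point': [0.4961, 0.1653, 0.2177], 'score': 0.64}
{'point': [0.5371, 0.0997, 0.1706], 'score': 0.59}
top [[236.87002532 170.36477709]]
{'point': [0.4921, 0.1698, 0.2221], 'score': 0.51}
{'point': [0.5355, 0.0995, 0.1669], 'score': 0.6}
0 [-0.74061991  0.26807252  0.46185227  1.86614557 -0.13741554  1.03847751
  0.31800579]
1.5707963267948966 [-0.51060988  0.25640613  0.17877188  1.85184638 -0.05238159  1.0378546
  1.80091534]
3.141592653589793 [-1.27030068  0.51210032  1.27003034  1.89195153 -0.53968345  1.14514638
 -2.39942807]
-1.5707963267948966 [-0.86289556  0.28437056  0.61781049  1.87316314 -0.18930228  1.04241155
 -1.19775682]
```

```bash
echo 'POSE=(.535,.0985,.541)' >> h.py; python3 - <<'E'
from h import *
o=down(POSE[2]+np.pi/2)
bot.gripper_to(0.0); print("gap",bot.read_finger_gap())
bot.reach(tip([0,.048,.29],POSE),o); print(bot.read_time_s())
bot.servo_line(tip([0,.048,.212],POSE),vel=.15); print(bot.read_force())
bot.servo_line(tip([0,.100,.212],POSE),vel=.08); print(bot.read_force(),bot.read_position())
bot.servo_line(tip([0,.098,.29],POSE),vel=.2)
for c in("side","top"):
    im=bot.capture(c); cv2.imwrite(f"pics/{c}2.png",im)
    for t in("pawl_ball","wheel_centre"): print(c,t,bot.spot_point(t,c)[:1])
print(bot.read_time_s(), bot.read_q())
overlay(cv2.imread("pics/side2.png"),"side",POSE,.045,[0,.128,.213],"pics/side3.png")
E
```

```text
gap -9.288206248137291e-05
4.5417
[-0.39099126 -0.13583188 -0.03054053]
[-0.9460731  -0.17080458 -0.37009177] [0.48368837 0.18392908 0.22911902]
side pawl_ball [{'point': [0.4706, 0.2071, 0.2124], 'score': 0.56}]
side wheel_centre [{'point': [0.5383, 0.0998, 0.1688], 'score': 0.66}]
top pawl_ball []
top wheel_centre [{'point': [0.536, 0.0966, 0.1691], 'score': 0.91}]
6.85 [-0.84117007  0.17334275  0.45166405  1.78398196 -0.08030112  1.20419481
  0.17458797]
```

View pics/side3.png

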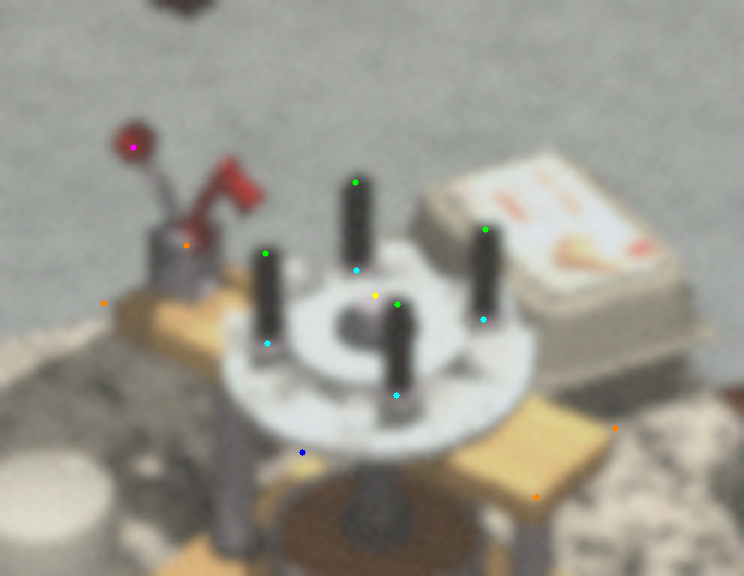

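The pawl is thrown back on its stop: the ball at (133,143) in the crop matches the prediction, and the pegs haven't moved. Now I'll turn the wheel, stopping short so I can measure it.

```bash
cat >> h.py <<'E'
def pegpush(w,off,z): # TCP pose behind front peg when wheel is at w
    a=np.radians(225)+w; er=np.array([np.cos(a),np.sin(a)]); et=np.array([-er[1],er[0]])
    p=.045*er-off*et
    return tip([*p,z],POSE),down(POSE[2]+a-np.pi+np.pi/4*0)
E
python3 - <<'E'
from h import *
P,o=pegpush(.045,.030,.29); print(bot.ik(P,o))
bot.reach(P,o); print(bot.read_q())
bot.servo_line(pegpush(.045,.030,.187)[0],vel=.15); print(bot.read_force())
for w in np.r_[.045,np.linspace(.15,.65,6)]:
    bot.servo_line(*pegpush(w,.0205,.187),vel=.05); print(round(w,3),bot.read_force().round(2))
for c in("side","top"):
    im=bot.capture(c); cv2.imwrite(f"pics/{c}4.png",im)
ims={c:cv2.imread(f"pics/{c}4.png") for c in("side","top")}
print(bot.read_time_s(),bot.read_position())
for k in (ims,{"side":ims["side"]}): print(fit_pegs(k,(.5348,.0984,POSE[2]+.65),True))
overlay(ims["side"],"side",POSE,.65,[0,.128,.213],"pics/side5.png")
E
```

```text
[-0.76169813  0.14283806  0.62017005  1.82798941 -0.08893532  1.19844143
 -0.31332958]
[-0.76101965  0.14281621  0.6202735   1.82833571 -0.08935113  1.19827839
 -0.31249461]
[ 0.40877854  0.22327794 -0.01664965]
0.045 [0.79 0.03 0.66]
0.15 [ 1.15 -0.68 -0.39]
0.25 [-1.72  0.84 -0.1 ]
0.35 [-1.68 -0.23  0.38]
0.45 [-1.06 -0.96  0.44]
0.55 [-0.82 -0.57 -0.67]
0.65 [-1.01 -0.18 -0.58]
10.1917 [0.53387819 0.04902748 0.20398815]
(array([1.13375391]), np.float64(116.50112915039062))
(array([1.1338125]), np.float64(60.28274917602539))
```

View pics/side5.png

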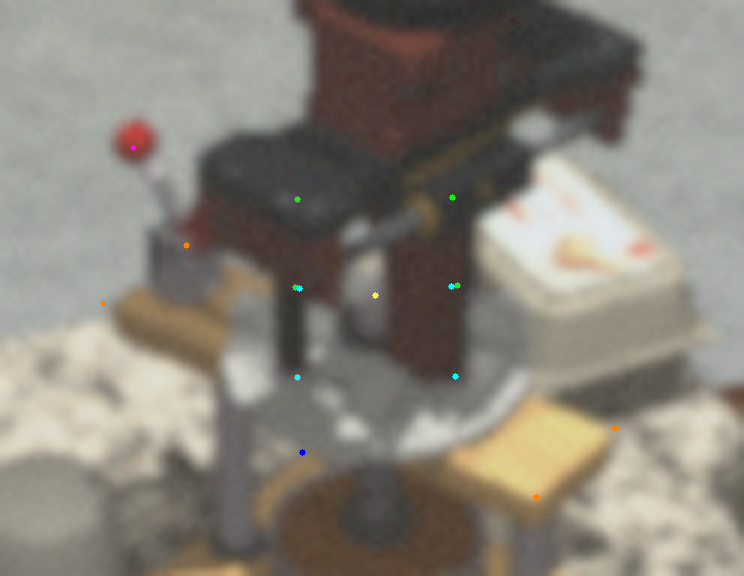

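The gripper hides the pegs here, with only one visible, at (290,350). I'll back off the way I came and measure.

```bash
python3 - <<'E'
from h import *
bot.servo_line(pegpush(.65,.030,.187)[0],vel=.1)
bot.servo_line(pegpush(.65,.030,.29)[0],vel=.2)
bot.reach(tip([0,.19,.30],POSE),down(POSE[2]+np.pi/2))
ims={c:bot.capture(c) for c in("side","top")}
for c in ims: cv2.imwrite(f"pics/{c}6.png",ims[c])
print(bot.read_time_s(),bot.read_position())
for k in (ims,{"side":ims["side"]},{"top":ims["top"]}):
    print(fit_pegs(k,(.5348,.0984,POSE[2]+.6)),fit_pegs(k,(.5348,.0984,POSE[2]+.6),True))
overlay(ims["side"],"side",POSE,.6,[0,.128,.213],"pics/side7.png")
E
```

```text
12.1333 [0.43825532 0.2594058  0.31679742]
(array([0.53510789, 0.09830366, 1.09492523]), np.float64(101.11873626708984)) (array([1.09670313]), np.float64(101.39794921875))
(array([0.53580783, 0.09877747, 1.09725483]), np.float64(70.47909545898438)) (array([1.101625]), np.float64(71.53134155273438))
(array([0.53356971, 0.09823768, 1.09089707]), np.float64(29.134967803955078)) (array([1.0931875]), np.float64(29.79918670654297))
```

View pics/side7.png

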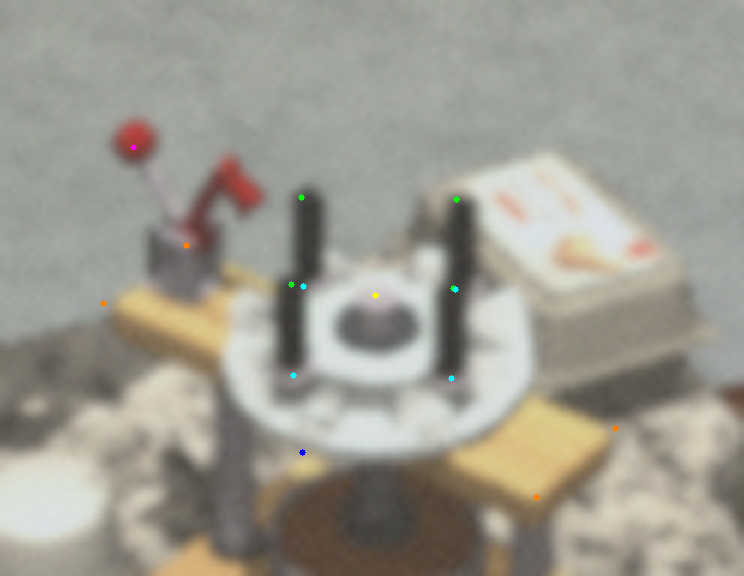

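The wheel stands at about 0.554: ψ is 1.095 and yaw 0.541, and the finger is 4.3 mm thinner than I assumed. Next I'll push on to about 0.775, keeping that offset, and re-measure.

```bash
python3 - <<'E'
from h import *
bot.reach(*pegpush(.65,.030,.29))
bot.servo_line(pegpush(.65,.030,.187)[0],vel=.15)
for w in(.65,.76,.87): bot.servo_line(*pegpush(w,.0205,.187),vel=.05)
bot.pause(.2); print(bot.read_force())
bot.servo_line(pegpush(.87,.030,.187)[0],vel=.1)
bot.servo_line(pegpush(.87,.030,.29)[0],vel=.2)
bot.reach(tip([0,.19,.30],POSE),down(POSE[2]+np.pi/2))
ims={c:bot.capture(c) for c in("side","top")}
for c in ims: cv2.imwrite(f"pics/{c}8.png",ims[c])
print(bot.read_time_s())
for k in (ims,{"side":ims["side"]},{"top":ims["top"]}):
    print(fit_pegs(k,(.5348,.0984,POSE[2]+.75)),fit_pegs(k,(.5348,.0984,POSE[2]+.75),True))
overlay(ims["top"],"top",POSE,.775,[0,.128,.213],"pics/top9.png")
E
```

```text
[-0.63665838 -1.03758487 -0.34572136]
16.9167
(array([0.53497161, 0.09811692, 1.31339697]), np.float64(99.36199188232422)) (array([1.30963281]), np.float64(99.63739776611328))
(array([0.53587533, 0.09901494, 1.30734128]), np.float64(69.03828430175781)) (array([1.30951562]), np.float64(69.92534637451172))
(array([0.53358459, 0.09801537, 1.31239433]), np.float64(28.991159439086914)) (array([1.31115625]), np.float64(29.689254760742188))
```

View pics/top9.png

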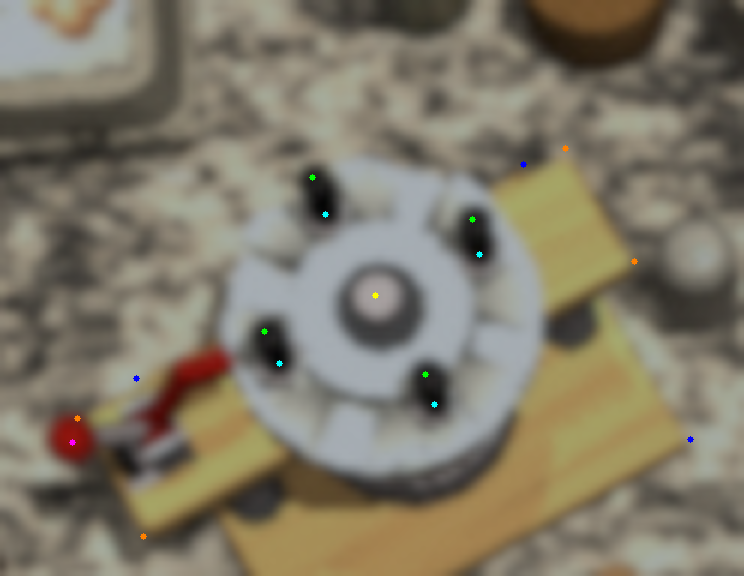

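The wheel is at about 0.77, within 0.02 of the notch, and the pawl is still back, with the ball at (72,440). Now I'll push the ball back.

```bash
python3 - <<'E'
from h import *
bot.servo_line(tip([0,.168,.29],POSE),vel=.2)
bot.servo_line(tip([0,.168,.212],POSE),vel=.15); print(bot.read_force())
bot.servo_line(tip([0,.103,.212],POSE),vel=.06); bot.pause(.3); print(bot.read_force())
bot.servo_line(tip([0,.15,.212],POSE),vel=.15)
bot.servo_line(tip([0,.19,.30],POSE),vel=.2)
bot.pause(.5)
ims={c:bot.capture(c) for c in("side","top")}
for c in ims: cv2.imwrite(f"pics/{c}10.png",ims[c])
print(bot.read_time_s())
for c in ims: print(bot.spot_point("pawl_ball",c)[:1])
print(world([0,.082,.219],POSE), fit_pegs(ims,(.5348,.0984,POSE[2]+.75)))
overlay(ims["side"],"side",POSE,.77,[0,.082,.219],"pics/side11.png")
overlay(ims["top"],"top",POSE,.77,[0,.082,.219],"pics/top11.png")
E
```

```text
[ 0.0720201  -0.53515876  0.04035981]
[ 0.27980999  0.12941688 -0.42978784]
21.0833
[{'point': [0.4956, 0.1664, 0.2214], 'score': 0.57}]
[{'point': [0.4902, 0.1707, 0.2221], 'score': 0.6}]
[[0.49277054 0.16878992 0.219     ]] (array([0.53482333, 0.09817044, 1.31351272]), np.float64(98.84551239013672))
```

View pics/side11.png

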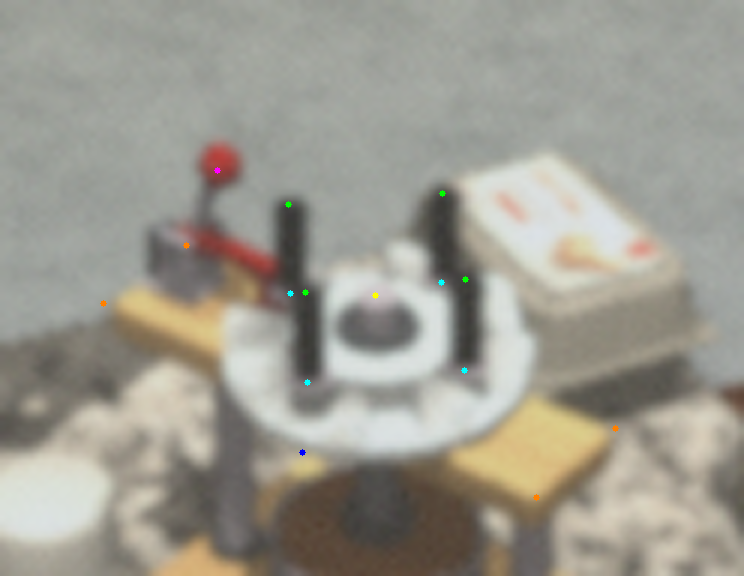

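View pics/top11.png

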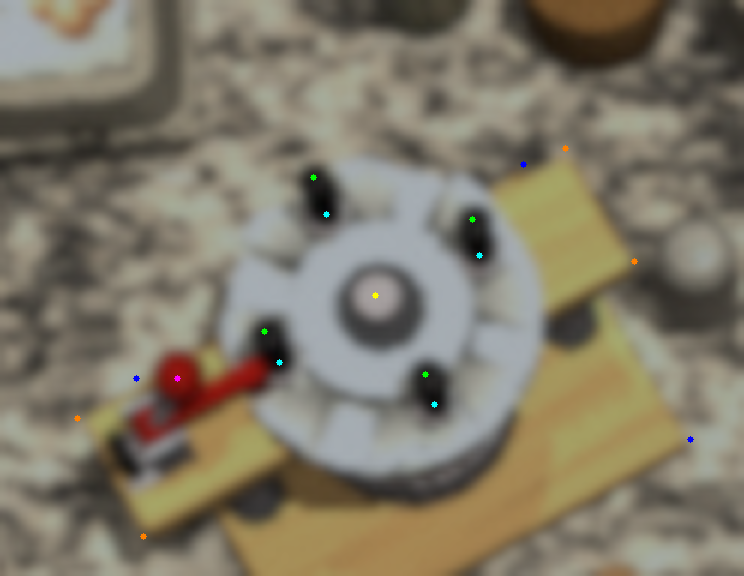

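The ball at (218,163) in the side crop is where it was at the start with the pawl down. A quick red-centroid check against the first pictures, then I'll hand in.

```bash
python3 - <<'E'
from h import *
ok=True
for c in("side","top"):
    v=[]
    for n in(0,10):
        im=cv2.imread(f"pics/{c}{n}.png").astype(int); u=project(world([0,.082,.219],POSE),c)[0].astype(int)
        s=im[u[1]-6:u[1]+7,u[0]-6:u[0]+7]; m=np.clip(s[...,2]-s[...,:2].max(-1)-25,0,None)
        ys,xs=np.mgrid[:13,:13]; v.append([(xs*m).sum()/m.sum(),(ys*m).sum()/m.sum()])
    d=np.abs(np.diff(v,axis=0)).max(); print(c,v); ok&=d<.8
if ok: print(bot.finish_job())
E
```

```text
side [[np.float64(7.2020265991133625), np.float64(5.470550981633946)], [np.float64(7.220739842328684), np.float64(5.477865372953305)]]
top [[np.float64(7.415522835038682), np.float64(7.499126528574994)], [np.float64(7.4066985645933014), np.float64(7.4978354978354975)]]
the job is handed in; nothing more can be done
None
```

The press is eased by one notch: the wheel measures about 0.77 rad (the notch is at 0.785), the pawl is back in its starting down position, I saw nothing else disturbed, and the job was handed in at about 21 s.

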